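# Load the sampling rack in reverse order

## Robot

A 6-joint arm with a two-finger parallel gripper is mounted at the origin on the work surface. World frame = base frame: x ahead of the robot, y to its left, z up, the work surface at z = 0. Lengths are in mm, angles in rad, forces in N, time in s.
With the tool pointing down it reaches from about 275 to 750 mm from the base axis. Payload 10.2 kg.
Tool frame: the origin (TCP) lies at the very end of the fingers, on their centre line; the grasp point (between the pads) lies 19 mm behind it; z points along the fingers, y is the line along which they close (so a half turn about z gives the same grasp; the last joint's range is limited). The gripper opens to 85 mm and grips with 20 to 120 N. Pads are 22 mm wide; open, the fingers measure 114 mm over their backs; the gripper's body (76 mm by 85 mm) begins 54 mm behind the grasp point. The pads swing forward as they close: fully open they stand 13 mm farther back than shut.
Start: joints at [1.077, 0.313, 1.498, -0, 1.331, -0.223], TCP at [140.451, 505.87, 231.294] pointing down, gripper open.
Joint ranges: [-2.94, 2.94], [-0.97, 2.17], [0.19, 2.56], [-1.23, 4.37], [0.02, 3.11], [-2.88, 2.88]. Speed limits (rad/s): [2.39, 2.39, 3.01, 3.14, 3.14, 3.14].

## Interface

Orientations are given as a unit quaternion [w, x, y, z].
In Python, from rig import * gives the robot as it stands. The module is installed in compiled form; this text tells all that it offers.
- The arm moves only by the shell command python3 -m crank 'ROWS' [FORCE]. ROWS is JSON, a list that holds one entry, the list of rows, each a list of 7 numbers: the shift along the tool's x, y, z in units of 25 mm (1.0 is 25 mm), then the turn, a rotation vector about the tool's x, y, z in units of 8 degrees (1.0 is 8 degrees), then the finger opening in mm, from 0 to 85.4. A call has exactly 8 rows; each row shifts and turns the commanded pose from where the row before left it, along the tool's axes as they then stand; what a row does not reach is not made up. A row lasts 1/10 s, in which the tool goes at most 50 mm and 8.59 degrees, less where a joint would pass 70% of its speed; a pose out of reach is approached as far as the arm can. A call is refused whole if a number of a shift passes 1 or a number of a turn 1, either way. A call with a gripper value outside its range is refused whole. The fingers move at their own pace and stop on an object; FORCE is the grip in N (left out, the last holds). Time passes only in rows, so rows that do not move let the fingers close, or fill a call up. It gives the time, the measured TCP pose, the force, the opening and the grip force at its end, in the units of the state.
- sense(): the state, without advancing time (a new reading comes with each control period).
- capture(name): name is "scene" or "top" or "wrist"; returns the picture (384x512x3 uint8, blue, green, red); there is no depth.
- camera_model(name): a dict with "fx", "fy", "cx", "cy" (pixels), "world_from_camera" (4x4, takes a point from camera to world coordinates); the wrist camera has in their place "T_tool_cam" (4x4, takes a point from camera to tool coordinates, whose origin is the TCP and whose axes are the flange's). Camera axes: x right, y up, looking along -z (the intrinsics and any distortion apply to the point x, -y, -z); pixel columns grow to the right and rows downward; lengths in mm; the calibration is good to about 2 mm. A picture is of the moment at which its call begins: read the wrist's pose just before it. camera_model takes no time and is no camera call.
- finish_job(): hands the job in; it is judged then, once.
The state is a dict: "time_s": time; "joints": joint angles; "dq": joint speeds; "tau": joint torques, N m; "eef_pos": TCP position; "ee_rot": TCP orientation; "force": force on the tool from outside, world axes, zero at the start; "wrist_torque": the same for the moment, N m; "grip_width": opening from 0.0 (shut) to 1.0 (fully open); "grip_force": force on a finger pad.
Only numpy, scipy, OpenCV 4.12 (cv2) and the standard library are available. Lean on these libraries where they do the work, as an engineer would, in place of code of your own. Each camera call takes 0.05 s, during which the arm holds its last target. There are 200 camera calls.

## Task

Move the four sample cartridges from their coloured parking cups into the four wells of the dark sampling rack, one to a well and in reverse order: the cartridge parked nearest the parking plate's white end block goes into the well farthest from the rack's white end block, the next one into the next well, and so on, so that the one parked farthest from its block ends in the well right beside the rack's block. Keep them upright, set them down without dropping them, and leave all four standing straight on the well floors.

Things in the scene. Friction and masses are not known exactly. Their poses are not given: they have to be found in the camera images.
- plate: Parking plate, fixed, at any yaw: flat, painted grey, 70 x 290 mm, 6 mm thick, with a row of four coloured cups. Origin: centre of the row, on the work surface; z up, y along the row. Cup places at x = 0, y = -84, -28, +28, +84 mm. A white end block (50 x 26 mm, top 46 mm above the work surface) stands at the +y end, centre y = +130 mm.
- rack: Sampling rack, fixed, at any yaw: dark steel, a row of four open square wells 52 mm inside, walls 4 mm thick, 34 mm high, well floor 4 mm above the work surface. Origin: centre of the row, on the work surface; z up, y along the row. Well centres at x = 0, y = -84, -28, +28, +84 mm. White end block (50 x 26 mm, 44 mm high, brass stub on it to 58 mm) at the +y end, centre y = +131 mm.
- red: Sample cartridge with red cap, loose: upright steel cylinder 32 mm in diameter, its part from 60 to 86 mm a red cap of the same diameter, a 12 mm steel nipple on top, 96 mm high in all, 0.14 to 0.28 kg. Origin: centre of its flat underside; z up its axis. Starts upright in the red cup, underside 10 mm above the work surface.
- red_cup: Red cup, fixed on the parking plate: round, open, red, 52 mm outside, 46 mm inside, 24 mm high with a 4 mm floor, rim 30 mm above the work surface; holds the red cartridge at the start. Which of the four places it has varies. Origin: centre of its underside, 6 mm above the work surface; axes parallel to the plate's.
- blue: Sample cartridge with blue cap, loose: upright steel cylinder 32 mm in diameter, its part from 60 to 86 mm a blue cap of the same diameter, a 12 mm steel nipple on top, 96 mm high in all, 0.14 to 0.28 kg. Origin: centre of its flat underside; z up its axis. Starts upright in the blue cup, underside 10 mm above the work surface.
- blue_cup: Blue cup, fixed on the parking plate: round, open, blue, 52 mm outside, 46 mm inside, 24 mm high with a 4 mm floor, rim 30 mm above the work surface; holds the blue cartridge at the start. Which of the four places it has varies. Origin: centre of its underside, 6 mm above the work surface; axes parallel to the plate's.
- yellow: Sample cartridge with yellow cap, loose: upright steel cylinder 32 mm in diameter, its part from 60 to 86 mm a yellow cap of the same diameter, a 12 mm steel nipple on top, 96 mm high in all, 0.14 to 0.28 kg. Origin: centre of its flat underside; z up its axis. Starts upright in the yellow cup, underside 10 mm above the work surface.
- yellow_cup: Yellow cup, fixed on the parking plate: round, open, yellow, 52 mm outside, 46 mm inside, 24 mm high with a 4 mm floor, rim 30 mm above the work surface; holds the yellow cartridge at the start. Which of the four places it has varies. Origin: centre of its underside, 6 mm above the work surface; axes parallel to the plate's.
- green: Sample cartridge with green cap, loose: upright steel cylinder 32 mm in diameter, its part from 60 to 86 mm a green cap of the same diameter, a 12 mm steel nipple on top, 96 mm high in all, 0.14 to 0.28 kg. Origin: centre of its flat underside; z up its axis. Starts upright in the green cup, underside 10 mm above the work surface.
- green_cup: Green cup, fixed on the parking plate: round, open, green, 52 mm outside, 46 mm inside, 24 mm high with a 4 mm floor, rim 30 mm above the work surface; holds the green cartridge at the start. Which of the four places it has varies. Origin: centre of its underside, 6 mm above the work surface; axes parallel to the plate's.

How it is judged (in metres and radians):
At the end, for the whole second after the job is handed in: Each cartridge is in the well that its place in the row calls for (reverse order from the white blocks), within 26 mm of the well centre each way, underside at most 12 mm above the rack underside, upright within 0.12 rad, released and at rest (under 0.02 m/s, 0.2 rad/s) (x of red in the frame of rack between -0.026 and 0.026 m and z of each of red, blue, yellow, green in the frame of rack below 0.012 m and angle between each of red, blue, yellow, green's own z axis and vertical below 0.12 rad and linear speed of each of red, blue, yellow, green below 0.02 m/s and angular speed of each of red, blue, yellow, green below 0.2 rad/s and ((y of red_cup in the frame of plate between -0.104 and -0.064 m and y of red in the frame of rack between 0.058 and 0.11 m) or (y of red_cup in the frame of plate between -0.048 and -0.008 m and y of red in the frame of rack between 0.002 and 0.054 m) or (y of red_cup in the frame of plate between 0.008 and 0.048 m and y of red in the frame of rack between -0.054 and -0.002 m) or (y of red_cup in the frame of plate between 0.064 and 0.104 m and y of red in the frame of rack between -0.11 and -0.058 m)) and x of blue in the frame of rack between -0.026 and 0.026 m and ((y of blue_cup in the frame of plate between -0.104 and -0.064 m and y of blue in the frame of rack between 0.058 and 0.11 m) or (y of blue_cup in the frame of plate between -0.048 and -0.008 m and y of blue in the frame of rack between 0.002 and 0.054 m) or (y of blue_cup in the frame of plate between 0.008 and 0.048 m and y of blue in the frame of rack between -0.054 and -0.002 m) or (y of blue_cup in the frame of plate between 0.064 and 0.104 m and y of blue in the frame of rack between -0.11 and -0.058 m)) and x of yellow in the frame of rack between -0.026 and 0.026 m and ((y of yellow_cup in the frame of plate between -0.104 and -0.064 m and y of yellow in the frame of rack between 0.058 and 0.11 m) or (y of yellow_cup in the frame of plate between -0.048 and -0.008 m and y of yellow in the frame of rack between 0.002 and 0.054 m) or (y of yellow_cup in the frame of plate between 0.008 and 0.048 m and y of yellow in the frame of rack between -0.054 and -0.002 m) or (y of yellow_cup in the frame of plate between 0.064 and 0.104 m and y of yellow in the frame of rack between -0.11 and -0.058 m)) and x of green in the frame of rack between -0.026 and 0.026 m and ((y of green_cup in the frame of plate between -0.104 and -0.064 m and y of green in the frame of rack between 0.058 and 0.11 m) or (y of green_cup in the frame of plate between -0.048 and -0.008 m and y of green in the frame of rack between 0.002 and 0.054 m) or (y of green_cup in the frame of plate between 0.008 and 0.048 m and y of green in the frame of rack between -0.054 and -0.002 m) or (y of green_cup in the frame of plate between 0.064 and 0.104 m and y of green in the frame of rack between -0.11 and -0.058 m))); the robot touches nothing.
It fails at once if a cartridge was tipped over (angle between any of red, blue, yellow, green's own z axis and vertical above 0.7 rad).
It fails at once if a cartridge was dropped: falling freely, out of the fingers, faster than 0.45 m/s with its underside more than 12 mm above the work surface ((height (world z) of red above 0.012 m and linear speed of red above 0.45 m/s and contact force between red and the fingers below 0.05 N) or (height (world z) of blue above 0.012 m and linear speed of blue above 0.45 m/s and contact force between blue and the fingers below 0.05 N) or (height (world z) of yellow above 0.012 m and linear speed of yellow above 0.45 m/s and contact force between yellow and the fingers below 0.05 N) or (height (world z) of green above 0.012 m and linear speed of green above 0.45 m/s and contact force between green and the fingers below 0.05 N)).
It also fails if it takes over 112 s, if anything falls off the work surface, if the arm or the gripper's body presses on something with over 40 N, if the wrist force passes 120 N, or if a joint passes its speed limit or range.

## Working session

There is one attempt and no reset: what is moved stays moved. The work goes in short steps, Python scripts to look and compute and a shell command to move; the robot and the scene stay as the last step left them, time stands still between calls to the robot, and variables do not carry over. Pictures are saved under pics/ and viewed, at most 14 in all, crops included, and the job is handed in when it is done.

```bash
mkdir -p pics; python3 - <<'E'
from rig import *
import cv2, numpy as np
np.set_printoptions(precision=4,suppress=True)
print(sense())
for n in("scene","top","wrist"):
    im=capture(n); cv2.imwrite(f"pics/{n}0.png",im); print(n,camera_model(n))
a=cv2.imread("pics/top0.png")
E
```

```text
{'time_s': 0.0, 'joints': array([ 1.0766,  0.3135,  1.4985,  0.    ,  1.331 , -0.2234]), 'dq': array([ 0.0004, -0.0005,  0.0009,  0.0007, -0.0002,  0.    ]), 'tau': array([ -0.0009, -41.2262, -25.9745,  -0.0002,   0.0041,  -0.0001]), 'eef_pos': array([140.3262, 505.6218, 230.7155]), 'ee_rot': array([-0.0002,  0.135 ,  0.9908, -0.0006]), 'force': array([-0.3823, -0.5305, -0.0095]), 'wrist_torque': array([0.017 , 0.0397, 0.0147]), 'grip_force': 0.0, 'grip_width': 0.9992346143492036}
scene {'fx': 472.0989189085553, 'fy': 472.0989189085553, 'cx': 250.73781587958615, 'cy': 187.42312754369559, 'world_from_camera': array([[   0.8458,   -0.4306,    0.3149,  835.6547],
       [   0.5332,    0.6631,   -0.5254, -510.8884],
       [   0.0175,    0.6123,    0.7905,  782.9116],
       [   0.    ,    0.    ,    0.    ,    1.    ]])}
top {'fx': 444.3907539451553, 'fy': 444.3907539451553, 'cx': 257.2157822619788, 'cy': 187.39840625886407, 'world_from_camera': array([[  -0.0705,    0.9725,   -0.222 ,  304.953 ],
       [  -0.9975,   -0.0686,    0.016 ,  -14.068 ],
       [   0.0003,    0.2225,    0.9749, 1118.0549],
       [   0.    ,    0.    ,    0.    ,    1.    ]])}
wrist {'fx': 292.7987402599699, 'fy': 292.7987402599699, 'cx': 252.2245491823312, 'cy': 188.26231553032866, 'T_tool_cam': array([[   0.    ,    0.9494,    0.3141,   80.627 ],
       [   1.    ,   -0.0001,    0.0002,    0.6813],
       [   0.0003,    0.3141,   -0.9494, -142.6254],
       [   0.    ,    0.    ,    0.    ,    1.    ]])}
```

View pics/top0.png

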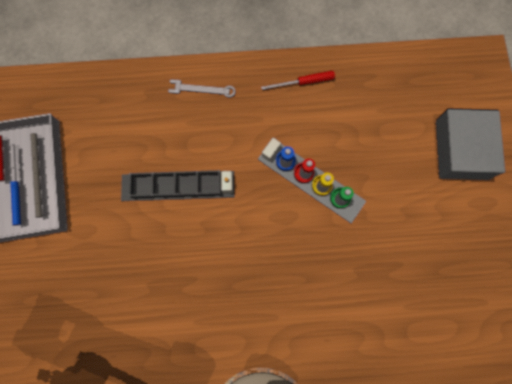

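View pics/scene0.png

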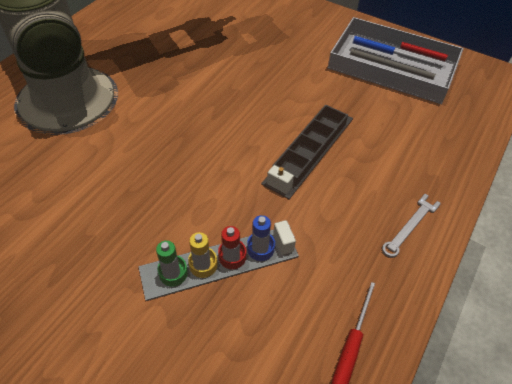

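The top view shows the plate running from its white block (272,149) down to the right: blue, red, yellow, green. The rack's block is at its right end (227,181), so blue goes to the leftmost well and green goes beside the block. I'll enlarge both regions to read accurate pixels.

```bash
python3 - <<'E'
import cv2, numpy as np
a=cv2.imread("pics/top0.png")
c=cv2.resize(a[130:230,110:380],None,fx=2.9,fy=2.9,interpolation=cv2.INTER_CUBIC)
cv2.imwrite("pics/topc.png",c)
E
```

```text
(no output)
```

View pics/topc.png

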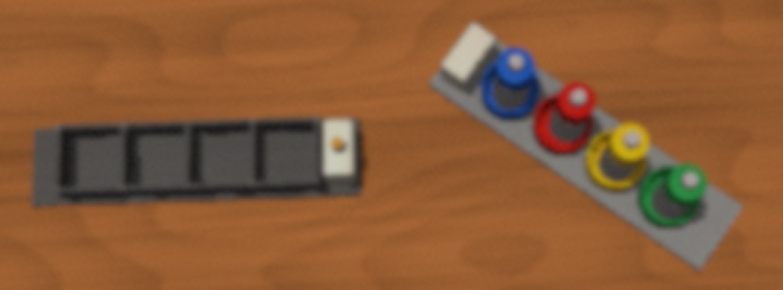

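Crop pixels (scale 2.9, offset 110,130):
- Nipples: blue (516,62), red (578,97), yellow (632,140), green (690,180).
- Stub: (338,143).
- Far-left floor corners of the wells: (75,136), (139,134), (203,131), (264,129).

I'll fit both poses to these.

```bash
cat > h.py <<'E'
from rig import *
import cv2, numpy as np
from scipy.spatial.transform import Rotation as R
from scipy.optimize import least_squares
np.set_printoptions(precision=2,suppress=True)
def proj(P,m,T):
    p=(np.atleast_2d(P)-T[:3,3])@T[:3,:3]
    return np.c_[m['cx']+m['fx']*p[:,0]/-p[:,2], m['cy']+m['fy']*p[:,1]/p[:,2]]
def toolT(s):
    q=s['ee_rot'];T=np.eye(4);T[:3,:3]=R.from_quat([q[1],q[2],q[3],q[0]]).as_matrix();T[:3,3]=s['eef_pos'];return T
def place(p,L):
    c,s=np.cos(p[2]),np.sin(p[2]);L=np.array(L,float)
    return np.c_[p[0]+c*L[:,0]-s*L[:,1],p[1]+s*L[:,0]+c*L[:,1],L[:,2]]
def fit(L,px,m,T,p0):
    r=least_squares(lambda p:(proj(place(p,L),m,T)-px).ravel(),p0,loss='soft_l1')
    print('pose',r.x,'res',(proj(place(r.x,L),m,T)-px).round(1).tolist());return r.x
Y=[-84,-28,28,84]
def togo(xy,z,yaw,s=None):
    # yaw: world angle of tool y (mod pi). prints shift in tool axes (units) and turn units
    s=s or sense();T=toolT(s);d=T[:3,:3].T@(np.array([xy[0],xy[1],z])-T[:3,3])/25
    cur=np.arctan2(T[1,1],T[0,1]);e=(yaw-cur+np.pi/2)%np.pi-np.pi/2
    print('shift units',d,'turn z units',-np.degrees(e)/8,'tcp',s['eef_pos'],'j6',s['joints'][5],'t',s['time_s'])
E
python3 - <<'E'
from h import *
m=camera_model("top");T=m['world_from_camera']
f=lambda a:np.array(a)/2.9+[110,130]-.3
pl=fit([[0,y,106] for y in Y[::-1]],f([[516,62],[578,97],[632,140],[690,180]]),m,T,[400,-150,-2.3])
rk=fit([[-26,y-26,4] for y in Y]+[[0,131,58]],f([[75,136],[139,134],[203,131],[264,129],[338,143]]),m,T,[350,150,3.14])
ms=camera_model("scene")
print(proj(place(pl,[[0,y,106] for y in Y]),ms,ms['world_from_camera']))
print(proj(place(rk,[[0,131,58]]),ms,ms['world_from_camera']))
print(place(pl,[[0,y,0] for y in Y]),place(rk,[[0,y,0] for y in Y]))
# hover to view plate blue
togo(place(pl,[[0,84,0]])[0],180,pl[2])
E
```

```text
pose [ 564.94 -175.87  564.79] res [[1.0, -0.2], [-1.0, 1.1], [0.0, -0.2], [-0.1, -0.3]]
pose [579.21 170.44 122.48] res [[0.1, -0.3], [-0.3, -0.2], [-0.7, 0.3], [-0.1, 0.5], [1.4, -0.3]]
[[164.62 244.94]
 [197.69 236.47]
 [229.84 228.22]
 [261.11 220.21]]
[[280.2  170.37]]
[[ 510.79 -240.09    0.  ]
 [ 546.89 -197.28    0.  ]
 [ 582.99 -154.47    0.  ]
 [ 619.09 -111.66    0.  ]] [[582.96 254.35   0.  ]
 [580.46 198.41   0.  ]
 [577.96 142.46   0.  ]
 [575.46  86.52   0.  ]]
shift units [-25.06 -18.67   2.05] turn z units -8.172409830158992 tcp [140.37 505.71 230.88] j6 -0.22339591025185107 t 0.15
```

Both fits agree with each other and with the scene view to about 2 px. Turn the tool first, then travel.

```bash
python3 -m crank '[[[0,0,0,0,0,0.9,85],[0,0,0,0,0,0.9,85],[0,0,0,0,0,0.9,85],[0,0,0,0,0,0.9,85],[0,0,0,0,0,0.9,85],[0,0,0,0,0,0.9,85],[0,0,0,0,0,0.9,85],[0,0,0,0,0,0.9,85]]]' 60; python3 -m crank '[[[0,0,0,0,0,0.9,85],[0,0,0,0,0,0.9,85],[0,0,0,0,0,0.9,85],[0,0,0,0,0,0.9,85],[0,0,0,0,0,0.9,85],[0,0,0,0,0,0.9,85],[0,0,0,0,0,0.9,85],[0,0,0,0,0,0.9,85]]]'
cat >> h.py <<'E'
PL=[564.94,-175.87,564.79]; RK=[579.21,170.44,122.48]
def cup(i): return place(PL,[[0,Y[i],0]])[0]   # 3=blue ..0=green
def well(i): return place(RK,[[0,Y[i],0]])[0]  # blue->0
E
python3 -c "
from h import *
togo(cup(3),230,PL[2])"
```

```text
time_s: 0.95
eef_pos: [140.4, 505.8, 231.0]
ee_rot: [0.0, 0.598, 0.802, -0.0]
force: [0.7, -0.6, -0.3]
grip_width: 1.001
grip_force: 0.0
time_s: 1.75
eef_pos: [140.4, 505.8, 231.0]
ee_rot: [0.0, 0.91, 0.415, -0.0]
force: [0.2, -0.6, 0.6]
grip_width: 0.996
grip_force: 0.0
shift units [-6.07 30.64  0.05] turn z units -0.13732517292348764 tcp [140.4  505.76 231.03] j6 1.79244556654256 t 1.75
```

```bash
for i in 1 2 3 4; do python3 -m crank '[[[-0.19,0.957,0,0,0,-0.004,85],[-0.19,0.957,0,0,0,-0.004,85],[-0.19,0.957,0,0,0,-0.004,85],[-0.19,0.957,0,0,0,-0.004,85],[-0.19,0.957,0,0,0,-0.004,85],[-0.19,0.957,0,0,0,-0.004,85],[-0.19,0.957,0,0,0,-0.004,85],[-0.19,0.957,0,0,0,-0.004,85]]]' | sed -n 2p; done
python3 - <<'E'
from h import *
togo(cup(3),180,PL[2])
s=sense();im=capture("wrist")
m=camera_model("wrist");T=toolT(s)@m['T_tool_cam']
for p in proj(place(PL,[[0,y,106] for y in Y]+[[0,y,30] for y in Y]),m,T):
    print(p); cv2.circle(im,tuple(int(v) for v in p),2,(255,0,255),-1)
cv2.imwrite("pics/w1.png",im)
E
```

```text
eef_pos: [261.5, 351.6, 231.1]
eef_pos: [382.7, 198.7, 231.2]
eef_pos: [504.7, 46.4, 231.1]
eef_pos: [627.3, -105.3, 231.0]
shift units [-0.4  -0.1   2.04] turn z units 0.028052309094158952 tcp [ 627.32 -105.34  230.95] j6 0.3425404782782542 t 4.95
[249.58 329.85]
[249.64 288.71]
[249.71 242.74]
[249.78 191.06]
[250.06 287.65]
[250.12 252.21]
[250.2  213.43]
[250.28 170.81]
```

View pics/w1.png

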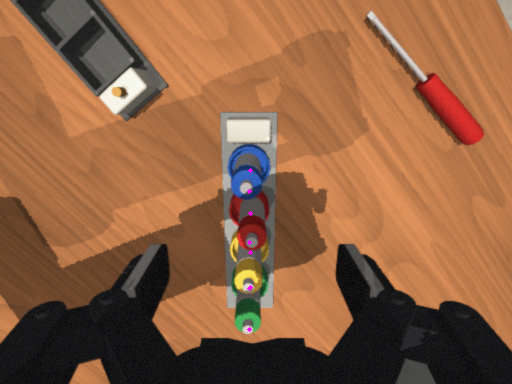

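The nipples are at (246,188), (251,242), (249,288) and (248,329), within about 3 px of the prediction. Grasp blue with the TCP at z≈61.

```bash
python3 -m crank '[[[-0.1,-0.07,0.9,0,0,0,85],[-0.1,-0.07,0.9,0,0,0,85],[-0.1,-0.07,0.9,0,0,0,85],[0,0,0.9,0,0,0,85],[0,0,0.9,0,0,0,85],[0,0,0.9,0,0,0,85],[0,0,0.9,0,0,0,85],[0,0,0.5,0,0,0,85]]]' 60
python3 -m crank '[[[0,0,0,0,0,0,85],[0,0,0,0,0,0,60],[0,0,0,0,0,0,50],[0,0,0,0,0,0,40],[0,0,0,0,0,0,32],[0,0,0,0,0,0,20],[0,0,0,0,0,0,20],[0,0,0,0,0,0,20]]]' 60
python3 -m crank '[[[0,0,0,0,0,0,20],[0,0,0,0,0,0,20],[0,0,0,0,0,0,20],[0,0,0,0,0,0,20],[0,0,-0.1,0,0,0,20],[0,0,-0.2,0,0,0,20],[0,0,-0.2,0,0,0,20],[0,0,-0.2,0,0,0,20]]]' 60
python3 -m crank '[[[0,0,-0.6,0,0,0,20],[0,0,-0.7,0,0,0,20],[0,0,-0.7,0,0,0,20],[0,0,-0.7,0,0,0,20],[0,0,-0.7,0,0,0,20],[0,0,-0.7,0,0,0,20],[0,0,-0.7,0,0,0,20],[0,0,-0.5,0,0,0,20]]]' 60
python3 -c "
from h import *
togo(well(0),190,RK[2])"
```

```text
time_s: 5.8
eef_pos: [617.2, -106.6, 59.2]
ee_rot: [-0.001, 0.905, 0.425, -0.001]
force: [0.3, 0.1, 0.3]
grip_width: 0.998
grip_force: 0.0
time_s: 6.6
eef_pos: [618.3, -107.0, 62.2]
ee_rot: [0.0, 0.905, 0.425, 0.0]
force: [-1.5, 1.1, 5.6]
grip_width: 0.355
grip_force: 59.3
time_s: 7.4
eef_pos: [618.1, -107.0, 79.2]
ee_rot: [-0.0, 0.905, 0.425, -0.0]
force: [-0.3, 0.3, -2.0]
grip_width: 0.362
grip_force: 59.4
time_s: 8.2
eef_pos: [618.3, -107.0, 213.7]
ee_rot: [0.001, 0.905, 0.425, 0.001]
force: [-0.6, 0.7, -1.9]
grip_width: 0.355
grip_force: 59.5
shift units [ 10.22 -10.33   0.93] turn z units -4.65968324940113 tcp [ 618.26 -107.01  213.66] j6 0.334895166693091 t 8.2
```

```bash
python3 -m crank '[[[0,0,0,0,0,-0.5,20],[0,0,0,0,0,-0.7,20],[0,0,0,0,0,-0.7,20],[0,0,0,0,0,-0.7,20],[0,0,0,0,0,-0.7,20],[0,0,0,0,0,-0.7,20],[0,0,0,0,0,-0.46,20],[0,0,0,0,0,-0.2,20]]]' 60
python3 -c "
from h import *
togo(well(0),213,RK[2])"
```

```text
time_s: 9.0
eef_pos: [618.0, -106.9, 211.8]
ee_rot: [0.0, 0.721, 0.693, 0.0]
force: [-0.1, 0.1, -2.3]
grip_width: 0.355
grip_force: 59.5
shift units [14.38 -1.99 -0.05] turn z units 0.012384316435546595 tcp [ 618.03 -106.93  211.77] j6 -0.31743198864152883 t 9.0
```

```bash
python3 -m crank '[[[0.4,-0.1,0,0,0,0,20],[0.7,-0.1,0,0,0,0,20],[1,-0.13,0,0,0,0,20],[1,-0.13,0,0,0,0,20],[1,-0.13,0,0,0,0,20],[1,-0.13,0,0,0,0,20],[1,-0.13,0,0,0,0,20],[1,-0.13,0,0,0,0,20]]]' 60 | sed -n 2p;  python3 -m crank '[[[1,-0.13,0,0,0,0,20],[1,-0.13,0,0,0,0,20],[1,-0.13,0,0,0,0,20],[1,-0.13,0,0,0,0,20],[1,-0.13,0,0,0,0,20],[1,-0.13,0,0,0,0,20],[0.8,-0.13,0,0,0,0,20],[0.4,-0.1,0,0,0,0,20]]]' 60
python3 - <<'E'
from h import *
togo(well(0),55,RK[2])
s=sense();im=capture("wrist")
m=camera_model("wrist");T=toolT(s)@m['T_tool_cam']
L=[[0,131,58]]+[[a,y+b,34] for y in Y for a,b in((-26,-26),(26,-26),(-26,26),(26,26))]
for p in proj(place(RK,L),m,T): cv2.circle(im,tuple(int(v) for v in p),2,(255,0,255),-1)
cv2.imwrite("pics/w2.png",im)
E
```

```text
eef_pos: [600.3, 73.9, 211.5]
time_s: 10.6
eef_pos: [582.1, 255.0, 211.4]
ee_rot: [-0.0, 0.721, 0.693, 0.0]
force: [-0.3, 0.3, -1.9]
grip_width: 0.357
grip_force: 59.5
shift units [-0.03  0.03  6.25] turn z units 0.01125934542872426 tcp [582.15 255.02 211.37] j6 0.26913814414058745 t 10.6
```

View pics/w2.png

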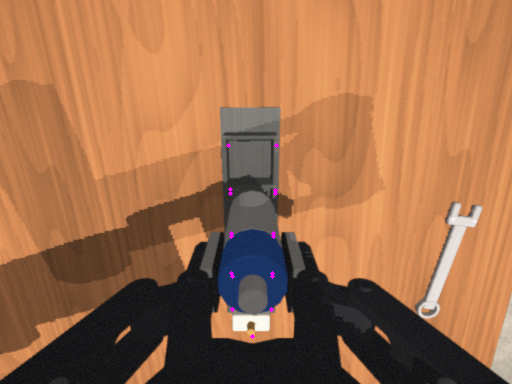

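```bash
python3 - <<'E'
from h import *
s=sense();im=capture("wrist");cv2.imwrite("pics/w3raw.png",im)
m=camera_model("wrist");T=toolT(s)@m['T_tool_cam'];Tt=toolT(s)
print(s['eef_pos'],'nipple pred',proj(Tt[:3,:3]@[0,0,-47]+Tt[:3,3],m,T))
c=np.clip(im.astype(float)*2.2,0,255).astype(np.uint8)[90:350,180:330]
cv2.imwrite("pics/w3.png",cv2.resize(c,None,fx=2.3,fy=2.3,interpolation=cv2.INTER_CUBIC))
E
```

```text
[581.99 255.52 211.37] nipple pred [[251.87 306.87]]
```

View pics/w3.png

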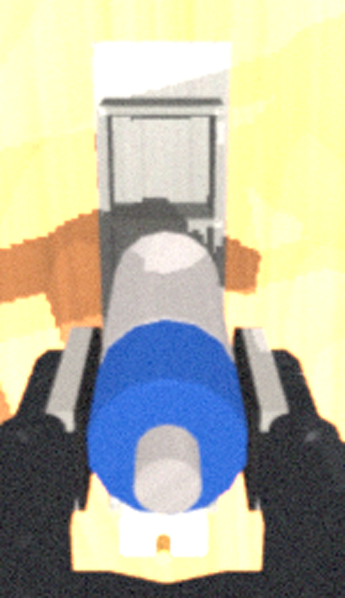

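The well's far inner rim is at about row 136 (predicted 146) and the stub at about 325 (predicted 336). The held nipple is also 5 px up, so the wrist view may be biased. I'll lower to just above the rim and check close by, using the top and scene views too.

```bash
python3 -m crank '[[[0,0,0.5,0,0,0,20],[0,0,0.8,0,0,0,20],[0,0,0.8,0,0,0,20],[0,0,0.8,0,0,0,20],[0,0,0.8,0,0,0,20],[0,0,0.6,0,0,0,20],[0,0,0.3,0,0,0,20],[0,0,0,0,0,0,20]]]' 60
python3 - <<'E'
from h import *
s=sense();im=capture("wrist")
m=camera_model("wrist");T=toolT(s)@m['T_tool_cam'];Tt=toolT(s)
print(s['eef_pos'],proj([[s['eef_pos'][0],s['eef_pos'][1],s['eef_pos'][2]+d] for d in(-51,45)],m,T))
print(proj(place(RK,[[0,-110,34],[0,-110,4],[0,-114,34]]),m,T))
w=np.clip(im.astype(float)*2.2,0,255).astype(np.uint8)[60:330,180:330]
sc=capture("scene");sc=np.clip(sc.astype(float)*1.8,0,255).astype(np.uint8)[60:210,240:380]
tp=capture("top");tp=np.clip(tp.astype(float)*1.8,0,255).astype(np.uint8)[140:230,110:250]
z=lambda a,h:cv2.resize(a,None,fx=h/a.shape[0],fy=h/a.shape[0],interpolation=cv2.INTER_CUBIC)
r=np.vstack([z(sc,330)[:,:308],z(tp,198)[:,:308]])
cv2.imwrite("pics/w4.png",np.hstack([z(w,528)[:,:293],r]))
E
```

```text
time_s: 11.5
eef_pos: [583.0, 251.5, 95.0]
ee_rot: [-0.001, 0.722, 0.692, -0.001]
force: [-0.0, 0.1, -2.0]
grip_width: 0.361
grip_force: 59.5
[582.96 251.47  94.99] [[252.13 211.07]
 [251.64 303.47]]
[[251.64 168.36]
 [251.77 159.14]
 [251.63 162.91]]
```

View pics/w4.png

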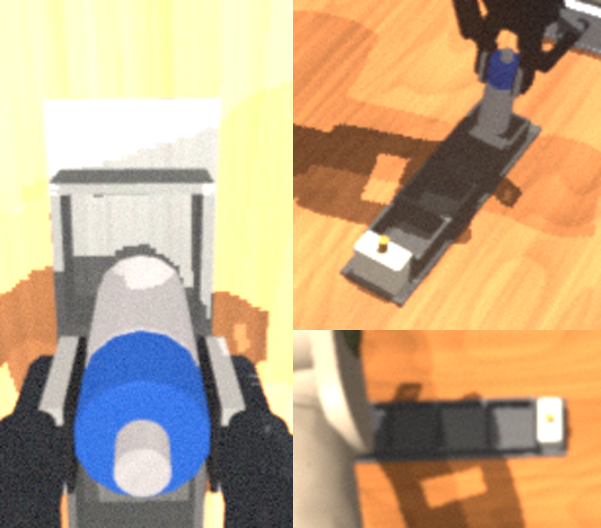

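In this close view (left panel) the end wall's rim is about 9.5 px beyond and 4 px left of the prediction, while the cartridge itself is where predicted. The rack is therefore about +6.5 mm in y and −2.5 mm in x from my fit, so I'll correct the pose.

```bash
sed -i 's/RK=\[579.21,170.44/RK=[576.7,176.9/' h.py; python3 -c "
from h import *
togo(well(0),53,RK[2])"
```

```text
shift units [ 0.34 -0.16  1.77] turn z units -0.002545129596661825 tcp [583.85 252.15  97.13] j6 0.2662896778053182 t 11.65
```

```bash
python3 -m crank '[[[0.17,-0.08,0,0,0,0,20],[0.17,-0.08,0,0,0,0,20],[0,0,0,0,0,0,20],[0,0,0.3,0,0,0,20],[0,0,0.4,0,0,0,20],[0,0,0.4,0,0,0,20],[0,0,0.3,0,0,0,20],[0,0,0,0,0,0,20]]]' 60
python3 -m crank '[[[0,0,0,0,0,0,20],[0,0,0.06,0,0,0,20],[0,0,0.06,0,0,0,20],[0,0,0.06,0,0,0,20],[0,0,0,0,0,0,20],[0,0,0,0,0,0,20],[0,0,0,0,0,0,20],[0,0,0,0,0,0,20]]]' 60
```

```text
time_s: 12.45
eef_pos: [579.1, 260.7, 59.6]
ee_rot: [-0.001, 0.722, 0.692, -0.001]
force: [-0.1, 0.2, -1.2]
grip_width: 0.361
grip_force: 59.5
time_s: 13.25
eef_pos: [579.8, 261.0, 56.9]
ee_rot: [0.0, 0.722, 0.692, 0.0]
force: [-1.0, -0.4, -2.4]
grip_width: 0.359
grip_force: 59.5
```

```bash
python3 -m crank '[[[0,0,0.04,0,0,0,20],[0,0,0,0,0,0,20],[0,0,0,0,0,0,20],[0,0,0,0,0,0,20],[0,0,0,0,0,0,20],[0,0,0,0,0,0,20],[0,0,0,0,0,0,20],[0,0,0,0,0,0,20]]]' 60
```

```text
time_s: 14.05
eef_pos: [579.9, 261.0, 56.2]
ee_rot: [0.0, 0.722, 0.692, 0.0]
force: [-1.0, -0.7, 5.0]
grip_width: 0.363
grip_force: 60.0
```

Contact at the floor (force up 7 N). Release and retreat.

```bash
python3 -m crank '[[[0,0,0,0,0,0,36],[0,0,0,0,0,0,40],[0,0,0,0,0,0,45],[0,0,0,0,0,0,60],[0,0,0,0,0,0,85],[0,0,0,0,0,0,85],[0,0,0,0,0,0,85],[0,0,0,0,0,0,85]]]' 60 | tail -2
python3 -m crank '[[[0,0,-0.3,0,0,0,85],[0,0,-0.6,0,0,0,85],[0,0,-0.8,0,0,0,85],[0,0,-0.9,0,0,0,85],[0,0,-0.9,0,0,0,85],[0,0,-0.9,0,0,0,85],[0,0,-0.9,0,0,0,85],[0,0,-0.5,0,0,0,85]]]' 60 | sed -n 2p
python3 -m crank '[[[0,0,0,0,0,0.5,85],[0,0,0,0,0,0.7,85],[0,0,0,0,0,0.7,85],[0,0,0,0,0,0.7,85],[0,0,0,0,0,0.7,85],[0,0,0,0,0,0.7,85],[0,0,0,0,0,0.46,85],[0,0,0,0,0,0.2,85]]]' | sed -n 2p
python3 - <<'E'
from h import *
togo(cup(2),200,PL[2])
im=capture("scene")
cv2.imwrite("pics/s5.png",cv2.resize(im[60:290,130:390],None,fx=2,fy=2))
E
```

```text
grip_width: 0.992
grip_force: 0.0
eef_pos: [580.3, 261.1, 204.2]
eef_pos: [579.7, 260.9, 201.1]
shift units [-12.68  10.73   0.05] turn z units 0.016394790578800403 tcp [579.7  260.95 201.15] j6 0.933398854205892 t 16.45
```

View pics/s5.png

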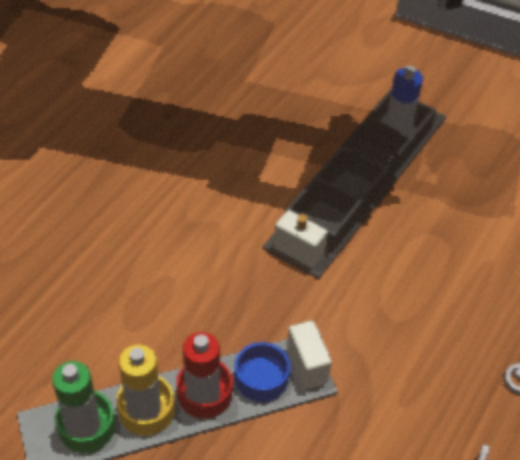

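Blue stands upright in the end well. Now red.

```bash
for i in 1 2; do python3 -m crank '[[[-0.6,0.5,0,0,0,0,85],[-0.9,0.76,0,0,0,0,85],[-0.9,0.76,0,0,0,0,85],[-0.9,0.76,0,0,0,0,85],[-0.9,0.76,0,0,0,0,85],[-0.9,0.76,0,0,0,0,85],[-0.7,0.6,0,0,0,0,85],[-0.54,0.47,0,0,0,0,85]]]'|sed -n 2p; done
python3 -c "
from h import *
togo(cup(2),61,PL[2])"
```

```text
eef_pos: [581.8, 51.8, 201.1]
eef_pos: [583.8, -155.9, 200.9]
shift units [ 0.02 -0.07  5.6 ] turn z units 0.030037677558402722 tcp [ 583.78 -155.88  200.95] j6 0.23791124198227123 t 18.1
```

```bash
python3 -m crank '[[[0,-0.07,0.5,0,0,0,85],[0,0,0.8,0,0,0,85],[0,0,0.9,0,0,0,85],[0,0,0.9,0,0,0,85],[0,0,0.9,0,0,0,85],[0,0,0.8,0,0,0,85],[0,0,0.6,0,0,0,85],[0,0,0.2,0,0,0,85]]]' 60|sed -n 2p
python3 -m crank '[[[0,0,0,0,0,0,85],[0,0,0,0,0,0,60],[0,0,0,0,0,0,50],[0,0,0,0,0,0,40],[0,0,0,0,0,0,32],[0,0,0,0,0,0,20],[0,0,0,0,0,0,20],[0,0,0,0,0,0,20]]]' 60
python3 -m crank '[[[0,0,0,0,0,0,20],[0,0,0,0,0,0,20],[0,0,0,0,0,0,20],[0,0,0,0,0,0,20],[0,0,-0.1,0,0,0,20],[0,0,-0.2,0,0,0,20],[0,0,-0.2,0,0,0,20],[0,0,-0.2,0,0,0,20]]]' 60
python3 -m crank '[[[0,0,-0.6,0,0,0,20],[0,0,-0.7,0,0,0,20],[0,0,-0.7,0,0,0,20],[0,0,-0.7,0,0,0,20],[0,0,-0.7,0,0,0,20],[0,0,-0.7,0,0,0,20],[0,0,-0.7,0,0,0,20],[0,0,-0.5,0,0,0,20]]]' 60|sed -n 2p
python3 -m crank '[[[0,0,0,0,0,-0.5,20],[0,0,0,0,0,-0.7,20],[0,0,0,0,0,-0.7,20],[0,0,0,0,0,-0.7,20],[0,0,0,0,0,-0.7,20],[0,0,0,0,0,-0.7,20],[0,0,0,0,0,-0.46,20],[0,0,0,0,0,-0.2,20]]]' 60
python3 -c "
from h import *
togo(well(1),200,RK[2])"
```

```text
eef_pos: [581.6, -151.8, 58.7]
time_s: 19.7
eef_pos: [583.0, -153.6, 61.4]
ee_rot: [0.001, 0.905, 0.425, 0.0]
force: [0.2, -0.6, 5.3]
grip_width: 0.358
grip_force: 59.3
time_s: 20.5
eef_pos: [582.4, -153.2, 78.5]
ee_rot: [-0.0, 0.905, 0.425, -0.0]
force: [0.9, 0.4, -2.7]
grip_width: 0.353
grip_force: 59.3
eef_pos: [582.6, -153.3, 212.2]
time_s: 22.1
eef_pos: [582.4, -153.2, 210.8]
ee_rot: [-0.0, 0.721, 0.693, -0.0]
force: [1.0, 0.1, -2.8]
grip_width: 0.362
grip_force: 59.3
shift units [14.31 -0.76  0.43] turn z units 0.012225117177060112 tcp [ 582.44 -153.24  210.77] j6 -0.4111969606095366 t 22.1
```

```bash
python3 -m crank '[[[0.4,-0.05,0,0,0,0,20],[0.7,-0.05,0,0,0,0,20],[1,-0.05,0,0,0,0,20],[1,-0.05,0,0,0,0,20],[1,-0.05,0,0,0,0,20],[1,-0.05,0,0,0,0,20],[1,-0.05,0,0,0,0,20],[1,-0.05,0,0,0,0,20]]]' 60 | sed -n 2p;  python3 -m crank '[[[1,-0.05,0,0,0,0,20],[1,-0.05,0,0,0,0,20],[1,-0.05,0,0,0,0,20],[1,-0.05,0,0,0,0,20],[1,-0.05,0,0,0,0,20],[1,-0.05,0,0,0,0,20],[0.8,-0.05,0,0,0,0,20],[0.4,-0.05,0,0,0,0,20]]]' 60|sed -n 2p
python3 -m crank '[[[0,0,0.5,0,0,0,20],[0,0,0.8,0,0,0,20],[0,0,0.8,0,0,0,20],[0,0,0.8,0,0,0,20],[0,0,0.8,0,0,0,20],[0,0,0.6,0,0,0,20],[0,0,0.3,0,0,0,20],[0,0,0,0,0,0,20]]]' 60|sed -n 2p
python3 - <<'E'
from h import *
im=capture("wrist");togo(well(1),55.4,RK[2])
s=sense();m=camera_model("wrist");T=toolT(s)@m['T_tool_cam']
for p in proj(place(RK,[[a,y+b,34] for y in Y[1:2] for a,b in((-26,-26),(26,-26),(-26,26),(26,26))]),m,T): cv2.circle(im,tuple(int(v) for v in p),1,(255,0,255),-1)
w=np.clip(im.astype(float)*2,0,255).astype(np.uint8)[60:330,150:360]
cv2.imwrite("pics/w6.png",cv2.resize(w,None,fx=2,fy=2,interpolation=cv2.INTER_CUBIC))
E
```

```text
eef_pos: [579.5, 27.0, 210.9]
eef_pos: [576.6, 207.4, 210.8]
eef_pos: [577.0, 204.1, 94.5]
shift units [0.02 0.01 1.61] turn z units -0.004076943978729039 tcp [577.54 204.31  95.63] j6 0.19178705990106645 t 24.55
```

View pics/w6.png

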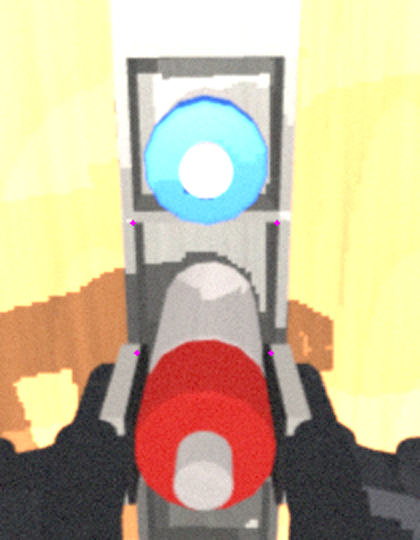

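The corrected rack model matches: the divider's edge is at crop row 222, as predicted, and red sits over its well. Lower and release.

```bash
python3 -m crank '[[[0,0,0.2,0,0,0,20],[0,0,0.4,0,0,0,20],[0,0,0.4,0,0,0,20],[0,0,0.3,0,0,0,20],[0,0,0.15,0,0,0,20],[0,0,0.05,0,0,0,20],[0,0,0,0,0,0,20],[0,0,0,0,0,0,20]]]' 60
python3 -m crank '[[[0,0,0.04,0,0,0,20],[0,0,0,0,0,0,20],[0,0,0,0,0,0,20],[0,0,0.04,0,0,0,20],[0,0,0,0,0,0,20],[0,0,0,0,0,0,20],[0,0,0,0,0,0,20],[0,0,0,0,0,0,20]]]' 60
```

```text
time_s: 25.35
eef_pos: [577.8, 204.7, 58.6]
ee_rot: [0.0, 0.722, 0.692, 0.0]
force: [0.2, 0.2, -1.6]
grip_width: 0.357
grip_force: 59.4
time_s: 26.15
eef_pos: [577.6, 204.7, 56.3]
ee_rot: [0.0, 0.722, 0.692, 0.0]
force: [0.4, 0.0, -2.1]
grip_width: 0.363
grip_force: 59.4
```

```bash
python3 -m crank '[[[0,0,0.04,0,0,0,20],[0,0,0,0,0,0,20],[0,0,0,0,0,0,20],[0,0,0.02,0,0,0,20],[0,0,0,0,0,0,20],[0,0,0,0,0,0,20],[0,0,0,0,0,0,20],[0,0,0,0,0,0,20]]]' 60
```

```text
time_s: 26.95
eef_pos: [577.8, 204.8, 55.4]
ee_rot: [0.0, 0.722, 0.692, 0.0]
force: [-1.4, 0.2, 5.5]
grip_width: 0.36
grip_force: 59.9
```

```bash
python3 -m crank '[[[0,0,0,0,0,0,36],[0,0,0,0,0,0,40],[0,0,0,0,0,0,45],[0,0,0,0,0,0,60],[0,0,0,0,0,0,85],[0,0,0,0,0,0,85],[0,0,0,0,0,0,85],[0,0,0,0,0,0,85]]]' 60 | tail -2
python3 -m crank '[[[0,0,-0.3,0,0,0,85],[0,0,-0.6,0,0,0,85],[0,0,-0.8,0,0,0,85],[0,0,-0.9,0,0,0,85],[0,0,-0.9,0,0,0,85],[0,0,-0.9,0,0,0,85],[0,0,-0.9,0,0,0,85],[0,0,-0.5,0,0,0,85]]]' 60 | sed -n 2p
python3 -m crank '[[[0,0,0,0,0,0.5,85],[0,0,0,0,0,0.7,85],[0,0,0,0,0,0.7,85],[0,0,0,0,0,0.7,85],[0,0,0,0,0,0.7,85],[0,0,0,0,0,0.7,85],[0,0,0,0,0,0.46,85],[0,0,0,0,0,0.2,85]]]' | sed -n 2p
python3 -c "
from h import *
togo(cup(1),200,PL[2])"
```

```text
grip_width: 0.996
grip_force: 0.0
eef_pos: [578.1, 204.8, 203.1]
eef_pos: [577.5, 204.7, 200.1]
shift units [-13.14   9.35   0.01] turn z units 0.016607118807487557 tcp [577.54 204.69 200.14] j6 0.8440277131419824 t 29.35
```

```bash
for i in 1 2; do python3 -m crank '[[[-0.6,0.43,0,0,0,0,85],[-0.95,0.68,0,0,0,0,85],[-0.95,0.68,0,0,0,0,85],[-0.95,0.68,0,0,0,0,85],[-0.95,0.68,0,0,0,0,85],[-0.95,0.68,0,0,0,0,85],[-0.7,0.5,0,0,0,0,85],[-0.52,0.35,0,0,0,0,85]]]'|sed -n 2p; done
python3 -c "
from h import *
togo(cup(1),61,PL[2])"
```

```text
eef_pos: [562.6, 2.2, 200.1]
eef_pos: [547.7, -198.7, 199.9]
shift units [ 0.02 -0.06  5.55] turn z units 0.027138680272420983 tcp [ 547.74 -198.72  199.87] j6 0.1439042859438816 t 30.95
```

```bash
python3 -m crank '[[[0,-0.04,0.5,0,0,0,85],[0,0,0.8,0,0,0,85],[0,0,0.9,0,0,0,85],[0,0,0.9,0,0,0,85],[0,0,0.9,0,0,0,85],[0,0,0.8,0,0,0,85],[0,0,0.55,0,0,0,85],[0,0,0.2,0,0,0,85]]]' 60|sed -n 2p
python3 -m crank '[[[0,0,0,0,0,0,85],[0,0,0,0,0,0,60],[0,0,0,0,0,0,50],[0,0,0,0,0,0,40],[0,0,0,0,0,0,32],[0,0,0,0,0,0,20],[0,0,0,0,0,0,20],[0,0,0,0,0,0,20]]]' 60
python3 -m crank '[[[0,0,0,0,0,0,20],[0,0,0,0,0,0,20],[0,0,0,0,0,0,20],[0,0,0,0,0,0,20],[0,0,-0.1,0,0,0,20],[0,0,-0.2,0,0,0,20],[0,0,-0.2,0,0,0,20],[0,0,-0.2,0,0,0,20]]]' 60
python3 -m crank '[[[0,0,-0.6,0,0,0,20],[0,0,-0.7,0,0,0,20],[0,0,-0.7,0,0,0,20],[0,0,-0.7,0,0,0,20],[0,0,-0.7,0,0,0,20],[0,0,-0.7,0,0,0,20],[0,0,-0.7,0,0,0,20],[0,0,-0.5,0,0,0,20]]]' 60|sed -n 2p
python3 -m crank '[[[0,0,0,0,0,-0.5,20],[0,0,0,0,0,-0.7,20],[0,0,0,0,0,-0.7,20],[0,0,0,0,0,-0.7,20],[0,0,0,0,0,-0.7,20],[0,0,0,0,0,-0.7,20],[0,0,0,0,0,-0.46,20],[0,0,0,0,0,-0.2,20]]]' 60
python3 -c "
from h import *
togo(well(2),200,RK[2])"
```

```text
eef_pos: [546.6, -195.7, 59.4]
time_s: 32.55
eef_pos: [547.0, -196.7, 61.6]
ee_rot: [-0.0, 0.905, 0.425, -0.0]
force: [-3.3, 1.5, 6.3]
grip_width: 0.357
grip_force: 58.9
time_s: 33.35
eef_pos: [547.2, -196.9, 79.0]
ee_rot: [0.0, 0.905, 0.425, 0.0]
force: [0.1, 0.2, -2.7]
grip_width: 0.359
grip_force: 59.4
eef_pos: [547.3, -197.0, 212.5]
time_s: 34.95
eef_pos: [547.0, -196.8, 211.0]
ee_rot: [-0.0, 0.721, 0.693, -0.0]
force: [-0.5, 0.4, -2.5]
grip_width: 0.362
grip_force: 59.7
shift units [13.87  0.58  0.44] turn z units 0.01207643427881593 tcp [ 547.04 -196.84  211.04] j6 -0.5063634220419463 t 34.95
```

```bash
python3 -m crank '[[[0.4,0.036,0,0,0,0,20],[0.7,0.036,0,0,0,0,20],[1,0.036,0,0,0,0,20],[1,0.036,0,0,0,0,20],[1,0.036,0,0,0,0,20],[1,0.036,0,0,0,0,20],[1,0.036,0,0,0,0,20],[1,0.036,0,0,0,0,20]]]' 60 | sed -n 2p;  python3 -m crank '[[[1,0.036,0,0,0,0,20],[1,0.036,0,0,0,0,20],[1,0.036,0,0,0,0,20],[1,0.036,0,0,0,0,20],[1,0.036,0,0,0,0,20],[0.9,0.036,0,0,0,0,20],[0.6,0.036,0,0,0,0,20],[0.27,0.036,0,0,0,0,20]]]' 60|sed -n 2p
python3 -m crank '[[[0,0,0.5,0,0,0,20],[0,0,0.8,0,0,0,20],[0,0,0.8,0,0,0,20],[0,0,0.8,0,0,0,20],[0,0,0.8,0,0,0,20],[0,0,0.6,0,0,0,20],[0,0,0.3,0,0,0,20],[0,0,0,0,0,0,20]]]' 60|sed -n 2p
python3 - <<'E'
from h import *
im=capture("wrist");togo(well(2),55.5,RK[2])
s=sense();m=camera_model("wrist");T=toolT(s)@m['T_tool_cam']
for p in proj(place(RK,[[a,y+b,34] for y in Y[2:3] for a,b in((-26,-26),(26,-26),(-26,26),(26,26))]),m,T): cv2.circle(im,tuple(int(v) for v in p),1,(255,0,255),-1)
w=np.clip(im.astype(float)*2,0,255).astype(np.uint8)[60:330,150:360]
cv2.imwrite("pics/w7.png",cv2.resize(w,None,fx=2,fy=2,interpolation=cv2.INTER_CUBIC))
E
```

```text
eef_pos: [561.5, -17.3, 211.2]
eef_pos: [575.7, 150.8, 211.0]
eef_pos: [575.5, 148.3, 94.8]
shift units [ 0.02 -0.02  1.61] turn z units -0.005036084122772747 tcp [576.04 148.47  95.86] j6 0.09838584294370054 t 37.4
```

View pics/w7.png

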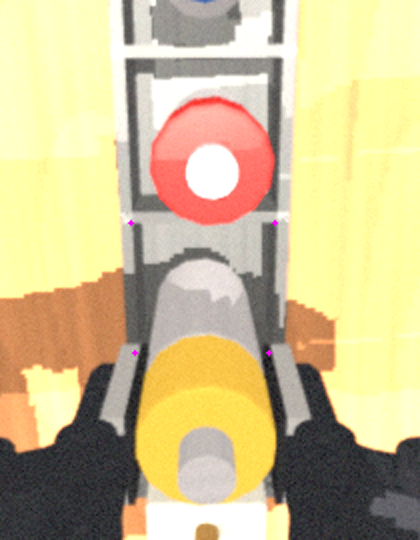

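Yellow is aligned over the third well, with the divider at row 222 as predicted. Lower.

```bash
python3 -m crank '[[[0,0,0.2,0,0,0,20],[0,0,0.4,0,0,0,20],[0,0,0.4,0,0,0,20],[0,0,0.3,0,0,0,20],[0,0,0.15,0,0,0,20],[0,0,0.05,0,0,0,20],[0,0,0,0,0,0,20],[0,0,0,0,0,0,20]]]' 60|sed -n 2,4p
python3 -m crank '[[[0,0,0.04,0,0,0,20],[0,0,0,0,0,0,20],[0,0,0,0,0,0,20],[0,0,0.04,0,0,0,20],[0,0,0,0,0,0,20],[0,0,0,0,0,0,20],[0,0,0,0,0,0,20],[0,0,0,0,0,0,20]]]' 60|sed -n 2,4p
python3 -m crank '[[[0,0,0.04,0,0,0,20],[0,0,0,0,0,0,20],[0,0,0,0,0,0,20],[0,0,0,0,0,0,20],[0,0,0,0,0,0,20],[0,0,0,0,0,0,20],[0,0,0,0,0,0,20],[0,0,0,0,0,0,20]]]' 60|sed -n 2,4p
```

```text
eef_pos: [576.3, 149.0, 58.9]
ee_rot: [0.0, 0.722, 0.692, 0.0]
force: [0.4, -0.2, -2.3]
eef_pos: [576.1, 149.0, 56.6]
ee_rot: [0.0, 0.722, 0.692, 0.0]
force: [-0.3, 0.0, -2.0]
eef_pos: [576.2, 149.0, 55.7]
ee_rot: [0.0, 0.722, 0.692, 0.0]
force: [0.3, 0.7, 0.4]
```

```bash
python3 -m crank '[[[0,0,0.02,0,0,0,20],[0,0,0,0,0,0,20],[0,0,0,0,0,0,36],[0,0,0,0,0,0,40],[0,0,0,0,0,0,45],[0,0,0,0,0,0,60],[0,0,0,0,0,0,85],[0,0,0,0,0,0,85]]]' 60 | tail -2
python3 -m crank '[[[0,0,0,0,0,0,85],[0,0,-0.5,0,0,0,85],[0,0,-0.9,0,0,0,85],[0,0,-1,0,0,0,85],[0,0,-1,0,0,0,85],[0,0,-1,0,0,0,85],[0,0,-0.9,0,0,0,85],[0,0,-0.5,0,0,0,85]]]' 60 | sed -n 2p
python3 -m crank '[[[0,0,0,0,0,0.5,85],[0,0,0,0,0,0.7,85],[0,0,0,0,0,0.7,85],[0,0,0,0,0,0.7,85],[0,0,0,0,0,0.7,85],[0,0,0,0,0,0.7,85],[0,0,0,0,0,0.46,85],[0,0,0,0,0,0.2,85]]]' | sed -n 2p
python3 -c "
from h import *
togo(cup(0),200,PL[2])"
```

```text
grip_width: 0.991
grip_force: 0.0
eef_pos: [576.6, 149.0, 203.0]
eef_pos: [575.9, 149.0, 200.1]
shift units [-13.63   7.97   0.  ] turn z units 0.016419074214146238 tcp [575.95 148.97 200.08] j6 0.7507223641735696 t 42.2
```

```bash
for i in 1 2; do python3 -m crank '[[[-0.6,0.35,0,0,0,0,85],[-0.98,0.57,0,0,0,0,85],[-0.98,0.57,0,0,0,0,85],[-0.98,0.57,0,0,0,0,85],[-0.98,0.57,0,0,0,0,85],[-0.98,0.57,0,0,0,0,85],[-0.75,0.45,0,0,0,0,85],[-0.56,0.33,0,0,0,0,85]]]'|sed -n 2p; done
python3 -c "
from h import *
togo(cup(0),61,PL[2])"
```

```text
eef_pos: [543.2, -47.8, 200.1]
eef_pos: [510.8, -242.1, 200.0]
shift units [ 0.06 -0.04  5.56] turn z units 0.025717586799536587 tcp [ 510.8  -242.06  200.05] j6 0.043520960224515716 t 43.8
```

```bash
python3 -m crank '[[[0.04,-0.03,0.5,0,0,0,85],[0,0,0.8,0,0,0,85],[0,0,0.9,0,0,0,85],[0,0,0.9,0,0,0,85],[0,0,0.9,0,0,0,85],[0,0,0.8,0,0,0,85],[0,0,0.55,0,0,0,85],[0,0,0.2,0,0,0,85]]]' 60|sed -n 2p
python3 -m crank '[[[0,0,0,0,0,0,85],[0,0,0,0,0,0,60],[0,0,0,0,0,0,50],[0,0,0,0,0,0,40],[0,0,0,0,0,0,32],[0,0,0,0,0,0,20],[0,0,0,0,0,0,20],[0,0,0,0,0,0,20]]]' 60
python3 -m crank '[[[0,0,0,0,0,0,20],[0,0,0,0,0,0,20],[0,0,0,0,0,0,20],[0,0,0,0,0,0,20],[0,0,-0.1,0,0,0,20],[0,0,-0.2,0,0,0,20],[0,0,-0.2,0,0,0,20],[0,0,-0.2,0,0,0,20]]]' 60
python3 -m crank '[[[0,0,-0.6,0,0,0,20],[0,0,-0.7,0,0,0,20],[0,0,-0.7,0,0,0,20],[0,0,-0.7,0,0,0,20],[0,0,-0.7,0,0,0,20],[0,0,-0.7,0,0,0,20],[0,0,-0.7,0,0,0,20],[0,0,-0.5,0,0,0,20]]]' 60|sed -n 2p
python3 -m crank '[[[0,0,0,0,0,-0.5,20],[0,0,0,0,0,-0.7,20],[0,0,0,0,0,-0.7,20],[0,0,0,0,0,-0.7,20],[0,0,0,0,0,-0.7,20],[0,0,0,0,0,-0.7,20],[0,0,0,0,0,-0.46,20],[0,0,0,0,0,-0.2,20]]]' 60
python3 -c "
from h import *
togo(well(3),200,RK[2])"
```

```text
eef_pos: [511.2, -238.0, 59.7]
time_s: 45.4
eef_pos: [511.7, -238.8, 61.9]
ee_rot: [-0.0, 0.905, 0.425, -0.0]
force: [-2.4, 2.0, 5.8]
grip_width: 0.356
grip_force: 58.8
time_s: 46.2
eef_pos: [511.9, -238.9, 79.3]
ee_rot: [0.0, 0.905, 0.425, 0.0]
force: [0.1, -0.5, -2.2]
grip_width: 0.363
grip_force: 59.3
eef_pos: [512.0, -239.0, 212.8]
time_s: 47.8
eef_pos: [511.7, -238.8, 211.3]
ee_rot: [-0.0, 0.721, 0.693, -0.0]
force: [-0.1, -0.6, -2.8]
grip_width: 0.36
grip_force: 59.6
shift units [13.36  1.92  0.45] turn z units 0.011822113814231018 tcp [ 511.75 -238.84  211.3 ] j6 -0.6036466549510567 t 47.8
```

```bash
python3 -m crank '[[[0.4,0.12,0,0,0,0,20],[0.7,0.12,0,0,0,0,20],[1,0.12,0,0,0,0,20],[1,0.12,0,0,0,0,20],[1,0.12,0,0,0,0,20],[1,0.12,0,0,0,0,20],[1,0.12,0,0,0,0,20],[1,0.12,0,0,0,0,20]]]' 60 | sed -n 2p;  python3 -m crank '[[[1,0.12,0,0,0,0,20],[1,0.12,0,0,0,0,20],[1,0.12,0,0,0,0,20],[1,0.12,0,0,0,0,20],[0.9,0.12,0,0,0,0,20],[0.7,0.12,0,0,0,0,20],[0.46,0.12,0,0,0,0,20],[0.2,0.12,0,0,0,0,20]]]' 60|sed -n 2p
python3 -m crank '[[[0,0,0.5,0,0,0,20],[0,0,0.8,0,0,0,20],[0,0,0.8,0,0,0,20],[0,0,0.8,0,0,0,20],[0,0,0.8,0,0,0,20],[0,0,0.6,0,0,0,20],[0,0,0.3,0,0,0,20],[0,0,0,0,0,0,20]]]' 60|sed -n 2p
python3 - <<'E'
from h import *
im=capture("wrist");togo(well(3),55.5,RK[2])
s=sense();m=camera_model("wrist");T=toolT(s)@m['T_tool_cam']
for p in proj(place(RK,[[a,y+b,34] for y in Y[3:4] for a,b in((-26,-26),(26,-26),(-26,26),(26,26))]),m,T): cv2.circle(im,tuple(int(v) for v in p),1,(255,0,255),-1)
w=np.clip(im.astype(float)*2,0,255).astype(np.uint8)[60:330,150:360]
cv2.imwrite("pics/w8.png",cv2.resize(w,None,fx=2,fy=2,interpolation=cv2.INTER_CUBIC))
E
```

```text
eef_pos: [543.2, -60.0, 211.4]
eef_pos: [573.7, 94.5, 211.3]
eef_pos: [573.2, 92.3, 95.1]
shift units [ 0.02 -0.02  1.62] turn z units -0.0042293745724917104 tcp [573.73  92.4   96.08] j6 0.0009637869719965721 t 50.25
```

View pics/w8.png

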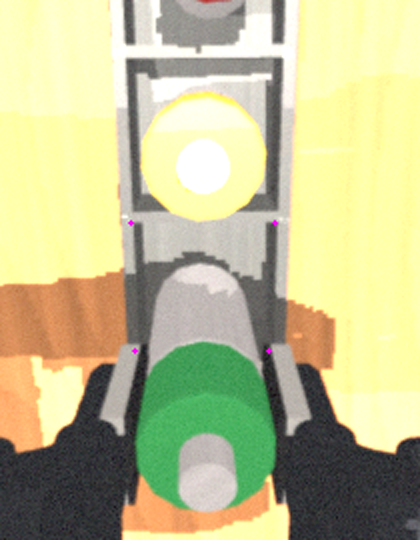

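Green is aligned over the last well, with the divider at row 222 as predicted. Lower.

```bash
python3 -m crank '[[[0,0,0.2,0,0,0,20],[0,0,0.4,0,0,0,20],[0,0,0.4,0,0,0,20],[0,0,0.3,0,0,0,20],[0,0,0.15,0,0,0,20],[0,0,0.05,0,0,0,20],[0,0,0,0,0,0,20],[0,0,0,0,0,0,20]]]' 60|sed -n 2,4p
python3 -m crank '[[[0,0,0.04,0,0,0,20],[0,0,0,0,0,0,20],[0,0,0,0,0,0,20],[0,0,0.04,0,0,0,20],[0,0,0,0,0,0,20],[0,0,0,0,0,0,20],[0,0,0,0,0,0,20],[0,0,0,0,0,0,20]]]' 60|sed -n 2,4p
python3 -m crank '[[[0,0,0.04,0,0,0,20],[0,0,0,0,0,0,20],[0,0,0,0,0,0,20],[0,0,0,0,0,0,20],[0,0,0,0,0,0,20],[0,0,0,0,0,0,20],[0,0,0,0,0,0,20],[0,0,0,0,0,0,20]]]' 60|sed -n 2,4p
```

```text
eef_pos: [574.1, 92.8, 59.1]
ee_rot: [0.0, 0.722, 0.692, 0.0]
force: [0.4, -0.5, -1.6]
eef_pos: [573.8, 92.8, 56.8]
ee_rot: [0.0, 0.722, 0.692, 0.0]
force: [0.0, 0.8, -2.1]
eef_pos: [573.9, 92.8, 55.9]
ee_rot: [0.0, 0.722, 0.692, 0.0]
force: [-0.0, -0.2, 0.7]
```

```bash
python3 -m crank '[[[0,0,0.02,0,0,0,20],[0,0,0,0,0,0,20],[0,0,0,0,0,0,36],[0,0,0,0,0,0,40],[0,0,0,0,0,0,45],[0,0,0,0,0,0,60],[0,0,0,0,0,0,85],[0,0,0,0,0,0,85]]]' 60 | tail -2
python3 -m crank '[[[0,0,0,0,0,0,85],[0,0,-0.5,0,0,0,85],[0,0,-0.9,0,0,0,85],[0,0,-1,0,0,0,85],[0,0,-1,0,0,0,85],[0,0,-1,0,0,0,85],[0,0,-0.9,0,0,0,85],[0,0,-0.5,0,0,0,85]]]' 60 | sed -n 2p
for i in 1 2; do python3 -m crank '[[[-0.4,0,0,0,0,0,85],[-0.8,0,0,0,0,0,85],[-0.8,0,0,0,0,0,85],[-0.8,0,0,0,0,0,85],[-0.8,0,0,0,0,0,85],[-0.8,0,0,0,0,0,85],[-0.4,0,0,0,0,0,85],[0,0,0,0,0,0,85]]]' | sed -n 2p; done
python3 - <<'E'
from h import *
a=capture("scene")[80:220,240:400];b=capture("top")[130:230,110:250]
cv2.imwrite("pics/e.png",np.hstack([cv2.resize(a,(457,400)),cv2.resize(b,(340,400))]))
E
```

```text
grip_width: 0.988
grip_force: 0.0
eef_pos: [574.3, 92.8, 203.1]
eef_pos: [568.4, -28.3, 199.5]
eef_pos: [563.7, -147.6, 200.1]
```

View pics/e.png

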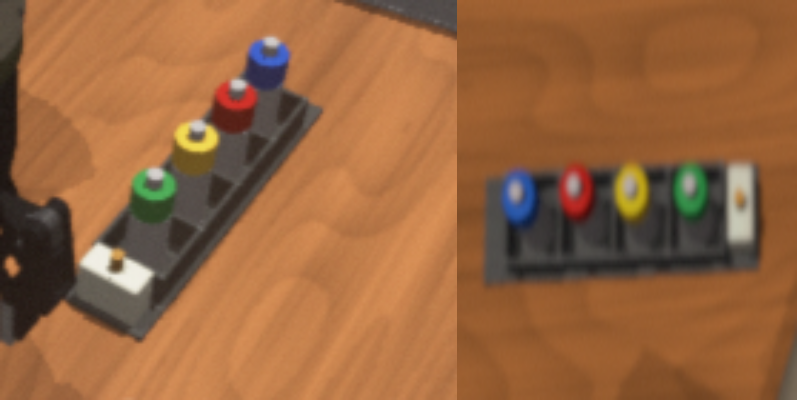

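All four stand upright in their wells, in the order green (next to the white block), yellow, red, blue. Both views agree, and the arm is clear.

```bash
python3 -c "
from rig import *
print(finish_job())"
```

```text
the job is handed in; nothing more can be done
None
```

I moved all four cartridges into the rack in reverse order and handed the job in at about 54 s of the 112 s allowed; the last pictures show them upright in their wells, though the hand-in returned no verdict.

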